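Free the display plate with the spring-bar fork and hang it on the rack

ROBOT

A 7-joint arm with a two-finger parallel gripper is mounted at the origin on the work surface. World frame = base frame: x ahead of the robot, y to its left, z up, the work surface at z = 0. Lengths are in m, angles in rad, forces in N, time in s.
With the tool pointing down it reaches from about 0.425 to 1.025 m from the base axis. Payload 9.4 kg.
Tool frame: the origin (TCP) lies at the very end of the fingers, on their centre line; the grasp point (between the pads) lies 19 mm behind it; z points along the fingers, y is the line along which they close (so a half turn about z gives the same grasp; the last joint's range is limited). The gripper opens to 85 mm and grips with 20 to 120 N. Pads are 22 mm wide; open, the fingers measure 114 mm over their backs; the gripper's body (76 mm by 85 mm) begins 54 mm behind the grasp point. The pads swing forward as they close: fully open they stand 13 mm farther back than shut.
Start: joints at [1.111, 0.599, -0.003, 1.599, 0.002, 0.943, -0.08], TCP at [0.271, -0.673, 0.231] pointing down, gripper open.
Joint ranges: [-2.57, 2.57], [-0.35, 1.97], [-1.29, 1.29], [0.11, 2.56], [-1.05, 4.19], [0.11, 1.86], [-2.63, 2.63]. Speed limits (rad/s): [2.22, 2.22, 3.01, 3.01, 3.14, 3.14, 3.14].

INTERFACE

Orientations are given as a rotation vector (axis times angle).
In Python, from bench import * gives the robot as it stands.
- The arm moves only by the tool play_rows, never from a script. Its argument "rows" is a list of rows, each a list of 4 numbers: the shift along the tool's x, y, z in m, then the turn about the tool's z in rad. A call has exactly 8 rows; each row is the pose to reach, as a shift and turn from the pose commanded when the call began, along the tool's axes at that moment; what a row does not reach only later rows make up. A row lasts 1/8 s, in which the tool goes at most 62.5 mm and 10.7 degrees, less where a joint would pass 70% of its speed; a pose out of reach is approached as far as the arm can. A call with a gripper value outside its range is refused whole. "claw" is the closure, from 0 (fully open) to 1 (shut), set as the call begins (left out, the last holds). The fingers move at their own pace and stop on an object; the grip force is fixed at half the most. Time passes only in rows, so rows that repeat a pose let the fingers close, or fill a call up. It gives the time, the measured TCP pose, the force, the opening and the grip force at its end, in the units of the state.
- get_state(): the state, without advancing time (a new reading comes with each control period).
- grab_frame(name): name is "scene" or "top"; returns a dict with "color" (400x640x3 uint8, blue, green, red), "range_z" (400x640 float32, m along the optical axis (not along the pixel's ray), 0 where there is no reading), "camera_matrix" (3x3 intrinsics, pixels), "R" (3x3) and "t" (3): a world point X has camera coordinates R X + t. Camera axes: x right, y down, z forward; pixel columns grow to the right and rows downward; lengths in m; the calibration is good to about 2 mm. A picture is of the moment at which its call begins.
- hand_in(): hands the job in; it is judged then, once.
The state is a dict: "t": time; "qpos": joint angles; "qd": joint speeds; "effort": joint torques, N m; "eef_pos": TCP position; "orientation": TCP orientation; "force": force on the tool from outside, world axes, zero at the start; "torque": the same for the moment, N m; "width": finger opening in m; "finger_force": force on a finger pad.
Only numpy, scipy, OpenCV 4.12 (cv2) and the standard library are available. Lean on these libraries where they do the work, as an engineer would, in place of code of your own. Each camera call takes 0.05 s, during which the arm holds its last target. There are 200 camera calls.

TASK

Take the forked tool from its pot, set its tines astride the jig's spring bar and push the collar sideways with it (not with the gripper) until the pink plate comes free and tips onto its rest; let the bar spring out again. Put the fork back in its pot, and hang the plate by its two holes on the rack's two pins, brass loop facing outwards, pushed fully home against the board. Leave the jar, the tealight and the vial where they are.

Things in the scene. Friction and masses are not known exactly. Their poses are not given: they have to be found in the camera images.
- fork: Forked tool upright in the pot, 110 mm tall, 90 g. Origin: centre of the tine tips (underside); z up to the handle, x from tine to tine. Two steel tines, each 6 mm (x) by 8 mm (y), 24 mm long, 12 mm gap between; neck 8 mm thick (y); orange handle 24 mm (x) by 16 mm (y), from z = 50 to 110 mm. Same after half a turn about z.
- pot: White open-topped rectangular pot, fixed, upright. Origin: centre of its underside. Opening 34 mm (x) by 16 mm (y) inside, inner floor at z = 4 mm, rim at z = 50 mm; foot plate 70 x 60 x 3 mm. The fork stands in it on its tines, fork x along pot x.
- jig: Blue-based jig, fixed, z up. Origin: underside of its base, below the middle of the plate; base 110 mm (x) by 190 mm (y, -63 to 127), 10 mm thick. Spring bar: steel rod, 6 mm diameter, along jig y, axis at jig x = 10.0, z = 91.4 mm, tip to -y, through the plate's loop. It runs through two posts (tops 11 mm above the rod axis, 22 mm wide in x) at y = 47 to 57 mm and y = 106 to 114 mm.
- rest (a point): On the jig: middle of the top end of the aluminium rest's face (80 mm wide, 50 mm long up the slope, 33 degrees from vertical, top towards the jig's -x), which catches the freed plate. Axes as the jig's. The plate's bottom edge stands in a shallow trough at the foot of the rest, back lip 10 mm high on the +x side.
- spring_bar (a joint): How far the spring bar is pushed back along the jig's +y, m: 0 sprung out (linked), 0.016 its end stop. The tip leaves the plate's loop at 0.008 to 0.013, depending on how the plate lies. Takes about 2 N to start and 4.2 N at the end stop; springs out again when let go.
- collar (a point): Centre of the brass collar on the spring bar (disc 22 mm diameter, 5 mm thick, axis along jig y; axes as the jig's); it moves with the bar. Sprung out it is at jig y = 77.5 mm, leaving y = 57 to 75 mm between post and collar for the fork, whose tines go astride the rod from above and push the collar to jig +y.
- plate: Pink plate, 115 mm tall (z), 90 wide (y), 8 thick (x), 120 g. Origin: middle of its bottom edge, mid thickness; z up the plate, +x the face with beads and brass loop (y = 36 to 44, z = 71 to 89 mm, 14 mm proud). Linked, it leans 14 degrees, top to the jig's -x; freed, it tips to about 36 degrees and lies on the rest, its upper half free behind: pinch the top 30 mm across the thickness.
- hole_left (a point): Centre, mid thickness, of the plate's 11 mm through hole (along x) at plate y = +30 mm, z = 38 mm; axes as the plate's.
- hole_right (a point): Centre, mid thickness, of the plate's 11 mm through hole (along x) at plate y = -30 mm, z = 38 mm; axes as the plate's.
- board: The rack's plywood board, fixed, leaning 36 degrees from vertical, top towards the robot; 110 mm wide (y), 68 mm up its slope (z), 8 mm thick. Origin: middle of the face's lower edge, 25 mm above the bench; x points squarely out of the face (up, away from the robot). Two steel pins, 6 mm diameter, stand 32 mm out along x at y = +/-30, z = 40 mm. A hung plate tops the board by 46 mm.
- pin_left (a point): On the axis of the pin at board y = +30 mm, 4 mm out from the board's face: where the hole's centre comes when the plate is home (the hung plate sits up to 2.5 mm lower on the slope). Axes as the board's.
- pin_right (a point): The same point on the pin at board y = -30 mm. Axes as the board's.
- jar: Bystander: bead jar with a blue lid, 60 mm in diameter, 80 mm tall. Origin: centre of its underside.
- tealight: Bystander: aluminium tealight, 38 mm in diameter, 16 mm tall. Origin: centre of its underside.
- vial: Bystander: small corked vial with a red label, 28 mm in diameter, 60 mm tall. Origin: centre of its underside.
There are look-alikes about, which are no part of the job. Of the things like the fork, leave any that is green; of the rest the larger one is meant. There is more than one size of the jig; the one meant has the size given above.

How it is judged:
By the outcome, as a careful person would: the job done as asked, in the order asked, and still so for the second after the job is handed in, with the robot touching nothing.
It also fails if it takes over 72 s, if anything falls off the work surface, if the arm or the gripper's body presses on something with over 40 N, if the wrist force passes 120 N, or if a joint passes its speed limit or range.

## Working session

There is one attempt and no reset: what is moved stays moved. The work goes in short steps, Python scripts to look and compute and a tool call to move; the robot and the scene stay as the last step left them, time stands still between calls to the robot, and variables do not carry over. Pictures are saved under pics/ and viewed, at most 13 in all, crops included, and the job is handed in when it is done.

Besides the shell and the picture viewer there is one more tool, called after "Call:" by a JSON object that holds its "op" and its "data", one argument or row to a line. play_rows: Moves the arm, as the interface text tells. Its arguments: {"type":"object","properties":{"rows":{"type":"array","items":{"type":"array","items":{"type":"number"}}},"claw":{"type":"number"}},"required":["rows"]}

```bash
ls; mkdir -p pics
python3 - <<'E'
from bench import *
import cv2,numpy as np
s=get_state();print(s)
for n in("scene","top"):
    f=grab_frame(n);cv2.imwrite(f"pics/{n}0.png",f["color"]);np.savez(f"pics/{n}0.npz",**f)
    print(n,f["camera_matrix"],f["R"],f["t"], -f["R"].T@f["t"])
E
```

```text
pics
{'t': 0.0, 'qpos': array([ 1.11130256,  0.6001292 , -0.00254346,  1.60015281,  0.00178865,
        0.94288603, -0.07978375]), 'qd': array([-2.71175594e-04, -1.13352857e-03,  4.36551455e-04,  1.16271401e-03,
       -1.96023637e-03,  1.32595649e-04, -5.57769149e-05]), 'effort': array([-2.50986202e-03, -7.76460457e+01,  1.56344891e+00, -2.58004045e+01,
        1.21775354e-02,  9.04200249e-03,  2.76450137e-06]), 'eef_pos': array([ 0.2706042 , -0.67208667,  0.23040581]), 'orientation': array([-3.08271953e+00, -5.97444026e-01,  6.75918295e-04]), 'force': array([ 0.52490323, -0.59272612, -0.22430206]), 'torque': array([-0.02517498, -0.01555678,  0.01320676]), 'finger_force': 0.0, 'width': 0.08558977911083966}
scene [[402.76659181   0.         319.68591221]
 [  0.         402.76659181 196.44660248]
 [  0.           0.           1.        ]] [[ 0.8405705   0.54165479  0.0071644 ]
 [ 0.35195314 -0.53603136 -0.76733263]
 [-0.41178905  0.64751871 -0.64120925]] [-0.48120143 -0.16563039  1.37771389] [ 1.03010535 -0.72023354  0.75975682]
top [[363.38785657   0.         326.81793325]
 [  0.         363.38785657 196.9417779 ]
 [  0.           0.           1.        ]] [[ 0.03339386 -0.99944166  0.001106  ]
 [-0.97285672 -0.0327591  -0.22907783]
 [ 0.22898616  0.00657381 -0.97340748]] [-0.05441407  0.59124673  0.74927701] [ 0.40544138 -0.03994058  0.86485355]
```

View pics/scene0.png

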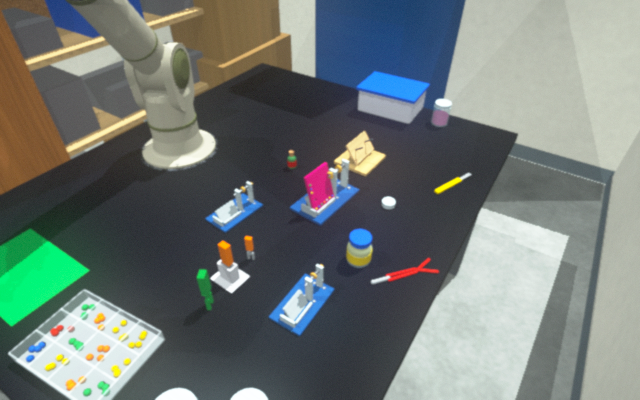

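View pics/top0.png

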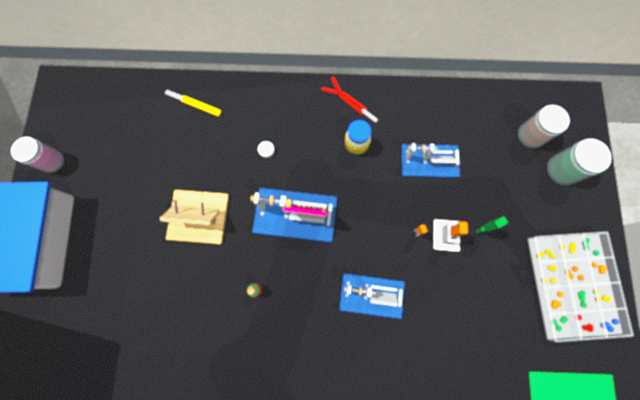

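Both views show the pink plate on the middle jig (scene (322,190), top (295,213)). The orange fork is in the white pot (scene (226,262), top (453,232)), with a small orange fork and a green one on either side of it. The plywood rack is at scene (360,155), top (195,215). Next I'll look closer.

```bash
cat > h.py <<'E'
import cv2,numpy as np
def load(n): return dict(np.load(f"pics/{n}.npz"))
def deproj(f,rc=None):
    "world xyz image from range_z"
    K=f["camera_matrix"];v,u=np.mgrid[:400,:640];z=f["range_z"]
    c=np.stack([(u-K[0,2])/K[0,0]*z,(v-K[1,2])/K[1,1]*z,z],-1)
    return (c-f["t"])@f["R"]
def ray(f,uv):
    K=f["camera_matrix"];d=np.array([(uv[0]-K[0,2])/K[0,0],(uv[1]-K[1,2])/K[1,1],1.])@f["R"]
    return -f["R"].T@f["t"],d
def onplane(f,uv,z):
    o,d=ray(f,uv);return o+d*(z-o[2])/d[2]
def proj(f,X):
    c=f["R"]@np.asarray(X)+f["t"];p=f["camera_matrix"]@c;return p[:2]/p[2]
def tri(f1,a,f2,b):
    o1,d1=ray(f1,a);o2,d2=ray(f2,b)
    A=np.stack([d1,-d2],1);s=np.linalg.lstsq(A,o2-o1,rcond=None)[0]
    p,q=o1+d1*s[0],o2+d2*s[1];return (p+q)/2,np.linalg.norm(p-q)
E
python3 - <<'E'
from h import *
S,T=load("scene0"),load("top0")
def crop(f,x,y,w,h): return cv2.resize(f["color"][y:y+h,x:x+w],(400,300),interpolation=cv2.INTER_CUBIC)
a=np.hstack([crop(S,280,125,120,90),crop(T,160,175,120,90)])
b=np.hstack([crop(T,240,180,100,75),crop(S,190,225,100,75)])
cv2.imwrite("pics/c1.png",np.vstack([a,b]))
for n,f in(("S",S),("T",T)):
    P=deproj(f);hsv=cv2.cvtColor(f["color"],cv2.COLOR_BGR2HSV)
    for nm,lo,hi in(("blue",(100,120,60),(118,255,255)),("orange",(5,150,100),(14,255,255)),("pink",(155,120,100),(175,255,255)),("wood",(12,40,100),(25,160,255)),("white",(0,0,190),(179,30,255))):
        m=cv2.inRange(hsv,lo,hi);k,l,st,c=cv2.connectedComponentsWithStats(m)
        for i in range(1,k):
            if st[i,4]>25:
                p=P[(l==i)&(f["range_z"]>0)]
                print(n,nm,st[i],np.round(np.median(p,0),3) if len(p) else None, np.round(np.percentile(p,[3,97],axis=0),3).tolist() if len(p) else None)
E
```

```text
S blue [ 46   0  53  37 963] [-0.838  0.218  0.236] [[-0.972, 0.213, 0.186], [-0.708, 0.229, 0.299]]
S blue [129   0  14  16  97] [-0.709  0.468  0.255] [[-0.717, 0.442, 0.214], [-0.701, 0.482, 0.278]]
S blue [  316     0   148   110 12847] [0.353 0.953 0.103] [[-0.031, 0.6, -0.261], [0.539, 1.732, 0.291]]
S blue [290 184  69  42 766] [0.599 0.004 0.01 ] [[0.506, -0.056, 0.002], [0.622, 0.124, 0.013]]
S blue [205 193  58  40 549] [ 0.407 -0.145  0.007] [[0.338, -0.215, 0.0], [0.426, -0.074, 0.01]]
S blue [348 228  25  21 406] [ 0.753 -0.107  0.08 ] [[0.696, -0.131, 0.0], [0.777, -0.005, 0.082]]
S blue [ 268  273   67   63 1173] [ 0.73  -0.293  0.008] [[0.668, -0.358, -0.0], [0.752, -0.221, 0.01]]
S blue [ 28 342  17  10  99] [ 0.335 -0.669  0.016] [[0.322, -0.678, 0.01], [0.342, -0.655, 0.019]]
S blue [ 26 355   8   7  39] [ 0.346 -0.687  0.015] [[0.342, -0.692, 0.009], [0.35, -0.681, 0.019]]
S orange [   0   18   65  163 3376] [-0.624 -0.181 -0.005] [[-0.631, -0.299, -0.202], [-0.618, -0.108, 0.283]]
S orange [  0 169   6  13  36] [-0.624 -0.346 -0.159] [[-0.631, -0.359, -0.182], [-
[... 6921 characters left out ...]
4]]
T white [274 196  13  11  70] [0.574 0.061 0.101] [[0.564, 0.055, 0.088], [0.584, 0.08, 0.104]]
T white [294 201  32   7 102] [0.586 0.008 0.02 ] [[0.581, -0.028, 0.011], [0.592, 0.041, 0.029]]
T white [289 213  12   8  52] [0.548 0.04  0.049] [[0.544, 0.026, 0.03], [0.556, 0.05, 0.053]]
T white [433 219  27  33 608] [ 0.517 -0.31   0.004] [[0.491, -0.348, -0.001], [0.56, -0.291, 0.051]]
T white [ 529  232  104  110 6203] [ 0.416 -0.607  0.007] [[0.311, -0.693, 0.001], [0.529, -0.52, 0.033]]
T white [362 285  40  22 432] [ 0.378 -0.172  0.026] [[0.362, -0.206, 0.007], [0.4, -0.125, 0.075]]
T white [345 286  14  10  49] [ 0.392 -0.09   0.071] [[0.382, -0.107, 0.007], [0.4, -0.084, 0.077]]
```

View pics/c1.png

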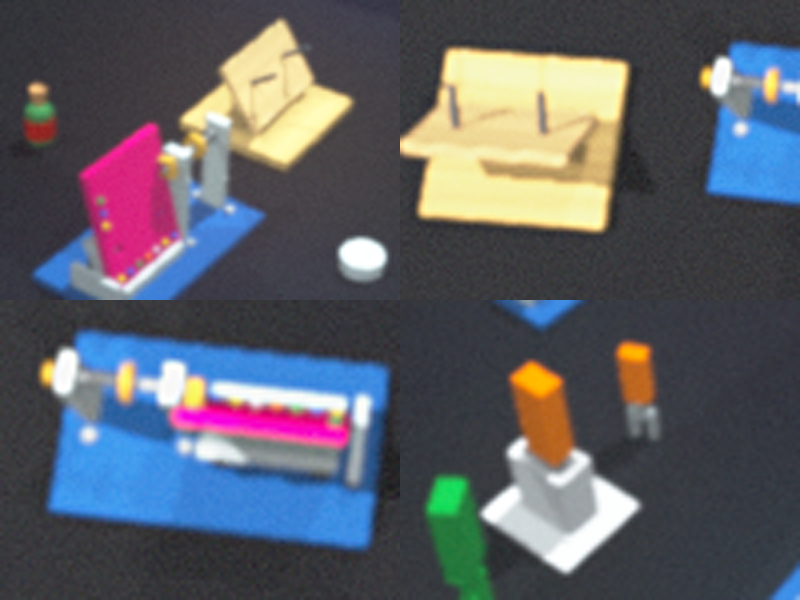

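The crops show four things:
- The plate leans towards the robot. Its loop sits by the near post, with the collar between the posts.
- The rack's board leans towards the robot, with its two dark pins pointing away.
- The fork stands in the pot.
- The small and green forks are beside the pot, clear of it.

Next I'll fit the poses.

```bash
cat > fit.py <<'E'
from h import *
S,T=load("scene0"),load("top0")
def mask(f,lo,hi,box):
    m=cv2.inRange(cv2.cvtColor(f["color"],cv2.COLOR_BGR2HSV),lo,hi);o=np.zeros_like(m);x,y,w,h=box;o[y:y+h,x:x+w]=m[y:y+h,x:x+w];return o
def rect(f,m,z):
    c=max(cv2.findContours(m,0,1)[0],key=cv2.contourArea)
    p=np.array([onplane(f,q[0],z)[:2] for q in c]);hull=cv2.convexHull((p*1000).astype(np.float32))
    (cx,cy),(w,h),a=cv2.minAreaRect(hull);return np.round([cx,cy,w,h,a],1)
print("jig T",rect(T,mask(T,(95,90,40),(125,255,255),(245,180,100,70)),.010))
print("jig S",rect(S,mask(S,(95,90,40),(125,255,255),(285,150,80,80)),.010))
print("pot foot T",rect(T,mask(T,(0,0,150),(179,60,255),(428,215,36,40)),.003))
print("pot foot S",rect(S,mask(S,(0,0,130),(179,60,255),(205,240,50,55)),.003))
P={"T":deproj(T),"S":deproj(S)}
for n,f,box in(("T",T,(440,215,35,30)),("S",S,(210,232,30,40))):
    m=mask(f,(3,130,80),(16,255,255),box)>0;p=P[n][m];
    q=p[(p[:,2]>.105)&(p[:,2]<.125)];print("fork top",n,len(q),np.round(q.mean(0),4),cv2.minAreaRect((q[:,:2]*1000).astype(np.float32)), np.median(q[:,2]))
# small fork, green
for n,f,box in(("T",T,(405,215,28,30)),):
    m=mask(f,(3,130,80),(16,255,255),box)>0;p=P[n][m];print("small",np.round(np.percentile(p,[10,90],axis=0),3).tolist())
m=mask(T,(50,120,60),(75,255,255),(470,210,45,35))>0;p=P["T"][m];p=p[p[:,2]>.03];print("green",np.round(np.percentile(p,[5,95],axis=0),3).tolist())
# board face plane: points in region above z .03, in rack
for n in"TS":
    p=P[n].reshape(-1,3);k=(p[:,0]>.47)&(p[:,0]<.64)&(p[:,1]>.17)&(p[:,1]<.38)&(p[:,2]>.03)&(p[:,2]<.095);p=p[k]
    best=None;rng=np.random.default_rng(0)
    for _ in range(800):
        a=p[rng.choice(len(p),3,replace=False)];nn=np.cross(a[1]-a[0],a[2]-a[0]);l=np.linalg.norm(nn)
        if l<1e-5: continue
        nn/=l;i=np.abs((p-a[0])@nn)<.002
        if best is None or i.sum()>best.sum():best=i
    q=p[best];c=q.mean(0);nn=np.linalg.svd(q-c)[2][2];nn*=np.sign(nn[2]);
    print("board",n,len(p),best.sum(),np.round(c,4),np.round(nn,4),"tilt up",np.degrees(np.arcsin(nn[2])),"yaw",np.degrees(np.arctan2(nn[1],nn[0])))
    h=np.array([nn[0],nn[1],0]);h/=np.linalg.norm(h);yb=np.array([-h[1],h[0],0]);zb=np.cross(nn,yb)
    b=(q-c)@np.stack([yb,zb],1)
    print(" rect",cv2.minAreaRect((b*1000).astype(np.float32)), np.round(np.percentile(b*1000,[1,99],axis=0),1).tolist(),"zb",np.round(zb,3))
    d=(p-c)@nn;pin=p[(d>.006)&(d<.035)];bb=(pin-c)@np.stack([yb,zb],1)*1000
    print(" pins",len(pin));
    for s in(-1,1):
        kk=np.sign(bb[:,0])==s; print("  ",kk.sum(),np.round(np.median(bb[kk],0),1))
    np.savez(f"pics/board{n}.npz",c=c,n=nn,yb=yb,zb=zb)
E
python3 fit.py
```

```text
jig T [561.9  40.3 197.2 116.5  85.1]
jig S [565.4  38.1 200.7 119.5  84.8]
pot foot T [ 525.3 -321.5   63.6   75.6   88.1]
pot foot S [ 515.4 -316.9   70.4   99.    85.9]
fork top T 20 [ 0.5273 -0.3146  0.11  ] ((528.1328735351562, -318.75006103515625), (14.219857215881348, 23.96894073486328), 80.93241882324219) 0.1093091333131579
fork top S 34 [ 0.5308 -0.3258  0.1099] ((528.4263305664062, -321.55010986328125), (17.173538208007812, 25.534061431884766), 81.07965087890625) 0.10989444717591033
small [[0.522, -0.275, -0.001], [0.545, -0.241, 0.066]]
green [[0.531, -0.409, 0.035], [0.551, -0.389, 0.112]]
board T 805 608 [0.5457 0.2735 0.0586] [ 0.8022 -0.0378  0.5959] tilt up 36.57512413836848 yaw -2.6997040240498658
 rect ((1.4453163146972656, -3.900310516357422), (110.5202865600586, 64.06937408447266), 0.27221599221229553) [[-53.2, -34.6], [55.0, 27.4]] zb [-0.595  0.028  0.803]
 pins 64
   32 [-29.2  -0.8]
   32 [30.4 -0.4]
board S 494 316 [0.5495 0.2711 0.0558] [ 0.7992 -0.0276  0.6005] tilt up 36.903014542082644 yaw -1.9768225006548434
 rect ((2.1232147216796875, -0.8928031921386719), (63.526100158691406, 112.72174072265625), 89.83049011230469) [[-53.2, -32.1], [56.9, 30.7]] zb [-0.6    0.021  0.8  ]
 pins 25
   13 [-29.3   2.6]
   12 [32.1  2. ]
```

```bash
cat >> h.py <<'E'
from scipy.spatial.transform import Rotation as Ro
def rel(s,xyz,yaw=None):
    "numbers for play_rows: tool-axis shift and turn to bring TCP to xyz (world) with tool-x at yaw deg"
    R=Ro.from_rotvec(s["orientation"]).as_matrix();d=R.T@(np.array(xyz)-s["eef_pos"])
    y=np.degrees(np.arctan2(R[1,0],R[0,0]));t=0 if yaw is None else -np.radians((yaw-y+180)%360-180)
    return np.round(d,4),round(t,3),"yaw now",round(y,1),"pos",np.round(s["eef_pos"],4),"tilt",np.round(np.degrees(np.arccos(-R[2,2])),2)
E
python3 - <<'E'
from fit import *
from bench import *
for n,f in(("T",T),("S",S)):
    p=P[n].reshape(-1,3)
    k=(np.abs(p[:,0]-.575)<.02)&(np.abs(p[:,1]-.085)<.05)&(p[:,2]>.0985)&(p[:,2]<.106);q=p[k]
    for a,b in((.045,.08),(.1,.13)):
        r=q[(q[:,1]>a)&(q[:,1]<b)];print(n,"post",len(r),np.round(r.mean(0),4),cv2.minAreaRect((r[:,:2]*1000).astype(np.float32)))
    hsv=cv2.cvtColor(f["color"],cv2.COLOR_BGR2HSV)
    br=(cv2.inRange(hsv,(14,110,110),(32,255,255))>0).ravel();q=p[br&(np.abs(p[:,0]-.575)<.03)&(np.abs(p[:,1]-.07)<.08)&(p[:,2]>.06)]
    print("brass",len(q));
    for a,b in((.03,.06),(.06,.1),(.1,.15)):
        r=q[(q[:,1]>a)&(q[:,1]<b)]
        if len(r):print("  ",len(r),np.round(np.median(r,0),4),np.round(r.max(0),4),np.round(r.min(0),4))
    m=cv2.inRange(hsv,(3,130,80),(16,255,255)).ravel()>0;q=p[m&(np.abs(p[:,0]-.53)<.03)&(np.abs(p[:,1]+.32)<.03)]
    print("fork z hist",np.round(np.percentile(q[:,2],[50,80,90,95,100]),4),"x,y mid low",np.round(np.median(q,0),4))
print(rel(get_state(),[.528,-.320,.23],-5))
E
```

```text
jig T [561.9  40.3 197.2 116.5  85.1]
jig S [565.4  38.1 200.7 119.5  84.8]
pot foot T [ 525.3 -321.5   63.6   75.6   88.1]
pot foot S [ 515.4 -316.9   70.4   99.    85.9]
fork top T 20 [ 0.5273 -0.3146  0.11  ] ((528.1328735351562, -318.75006103515625), (14.219857215881348, 23.96894073486328), 80.93241882324219) 0.1093091333131579
fork top S 34 [ 0.5308 -0.3258  0.1099] ((528.4263305664062, -321.55010986328125), (17.173538208007812, 25.534061431884766), 81.07965087890625) 0.10989444717591033
small [[0.522, -0.275, -0.001], [0.545, -0.241, 0.066]]
green [[0.531, -0.409, 0.035], [0.551, -0.389, 0.112]]
board T 805 608 [0.5457 0.2735 0.0586] [ 0.8022 -0.0378  0.5959] tilt up 36.57512413836848 yaw -2.6997040240498658
 rect ((1.4453163146972656, -3.900310516357422), (110.5202865600586, 64.06937408447266), 0.27221599221229553) [[-53.2, -34.6], [55.0, 27.4]] zb [-0.595  0.028  0.803]
 pins 64
   32 [-29.2  -0.8]
   32 [30.4 -0.4]
board S 494 316 [0.5495 0.2711 0.0558] [ 0.7992 -0.0276  0.6005] tilt up 36.903014542082644 yaw -1.9768225006548434
 rect ((2.1232147216796875, -0.892803192138671
[... 724 characters left out ...]
,y mid low [ 0.5233 -0.3126  0.0902]
S post 34 [0.574  0.0558 0.1021] ((574.336181640625, 54.749755859375), (26.61200523376465, 19.121273040771484), 2.619819164276123)
S post 22 [0.5814 0.1158 0.1019] ((581.022216796875, 116.06620025634766), (21.683053970336914, 8.126251220703125), 1.587263584136963)
brass 42
   18 [0.5776 0.047  0.0978] [0.5814 0.0518 0.1018] [0.5671 0.0423 0.0874]
   24 [0.5808 0.0838 0.0977] [0.5877 0.0925 0.1028] [0.5681 0.0804 0.0858]
fork z hist [0.0876 0.1038 0.109  0.1118 0.1146] x,y mid low [ 0.538  -0.3281  0.0876]
(array([ 0.3703, -0.2305,  0.0008]), np.float64(0.47), 'yaw now', np.float64(21.9), 'pos', array([ 0.2706, -0.6721,  0.2305]), 'tilt', np.float64(0.08))
```

Call:
{"op": "play_rows", "data": {
  "rows": [
    [0.04, -0.025, 0, 0.06],
    [0.09, -0.056, 0, 0.12],
    [0.14, -0.087, 0, 0.18],
    [0.19, -0.118, 0, 0.25],
    [0.24, -0.15, 0, 0.32],
    [0.29, -0.181, 0, 0.38],
    [0.34, -0.212, 0, 0.44],
    [0.37, -0.2305, 0, 0.487]
  ],
  "claw": 0.5
}}

```text
t: 1.1
eef_pos: [0.5297, -0.3171, 0.2309]
orientation: [-3.136, 0.161, 0.0]
force: [-0.1, -0.5, -0.1]
width: 0.0429
finger_force: 0.0
```

Run:
```python
from h import *
from bench import *
s=get_state();print(s["t"],s["width"],rel(s,[.528,-.320,.075],-6))
for n in("top","scene"):
    f=grab_frame(n);np.savez(f"pics/{n}1.npz",**f);cv2.imwrite(f"pics/{n}1.png",f["color"])
a=dict(np.load("pics/top1.npz"))["color"][150:300,360:560];b=dict(np.load("pics/scene1.npz"))["color"][150:300,140:340]
cv2.imwrite("pics/c2.png",np.hstack([cv2.resize(x,(400,300),interpolation=3) for x in(a,b)]))
```

```text
1.1 0.042864736357467965 (array([-0.0014,  0.0032,  0.1559]), np.float64(0.002), 'yaw now', np.float64(-5.9), 'pos', array([ 0.5297, -0.3171,  0.2309]), 'tilt', np.float64(0.07))
```

View pics/c2.png

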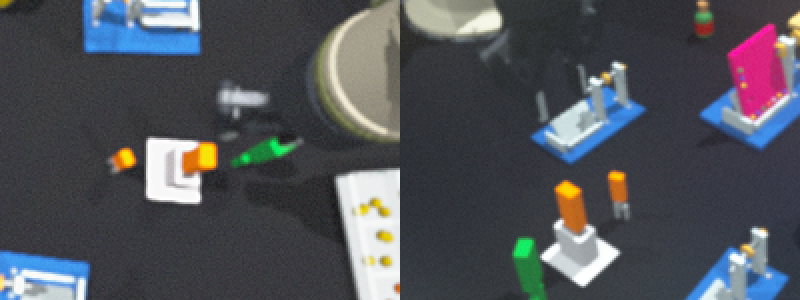

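The gripper (dark, scene (210,195)) hangs above the fork, and the neighbouring forks are clear of its fingers.

Call:
{"op": "play_rows", "data": {
  "rows": [
    [-0.0014, 0.003, 0.02, 0],
    [-0.0014, 0.003, 0.045, 0],
    [-0.0014, 0.003, 0.075, 0],
    [-0.0014, 0.003, 0.105, 0],
    [-0.0014, 0.003, 0.13, 0],
    [-0.0014, 0.003, 0.15, 0],
    [-0.0014, 0.003, 0.156, 0],
    [-0.0014, 0.003, 0.156, 0]
  ]
}}

```text
t: 2.2
eef_pos: [0.5258, -0.3238, 0.0752]
orientation: [-3.137, 0.164, 0.001]
force: [0.2, 0.3, -0.2]
width: 0.0427
finger_force: 0.0
```

Call:
{"op": "play_rows", "data": {
  "rows": [
    [0, 0, 0, 0],
    [0, 0, 0, 0],
    [0, 0, 0, 0],
    [0, 0, 0, 0],
    [0, 0, 0, 0],
    [0, 0, 0, 0],
    [0, 0, 0, 0],
    [0, 0, 0, 0]
  ],
  "claw": 1
}}

```text
t: 3.2
eef_pos: [0.5266, -0.3237, 0.0761]
orientation: [3.137, -0.164, 0.002]
force: [-1.2, -0.2, 6.3]
width: 0.0155
finger_force: 60.4
```

Run:
```python
from h import *
from bench import *
s=get_state();print(s["t"],s["width"],s["finger_force"],s["force"],rel(s,[.528,-.320,.2],-6))
```

```text
3.2 0.015529298004512047 60.42307734489441 [-1.15718894 -0.20735022  6.34666659] (array([ 0.0012, -0.0037, -0.1239]), np.float64(0.001), 'yaw now', np.float64(-6.0), 'pos', array([ 0.5266, -0.3237,  0.0761]), 'tilt', np.float64(0.08))
```

Call:
{"op": "play_rows", "data": {
  "rows": [
    [0, 0, -0.015, 0],
    [0, 0, -0.045, 0],
    [0, 0, -0.09, 0],
    [0, 0, -0.135, 0],
    [0, 0, -0.165, 0],
    [0, -0.02, -0.165, 0],
    [0, -0.06, -0.165, 0],
    [0, -0.11, -0.165, 0]
  ]
}}

```text
t: 4.2
eef_pos: [0.5369, -0.2122, 0.2395]
orientation: [-3.137, 0.165, 0.002]
force: [1.2, 0.2, -1.0]
width: 0.0155
finger_force: 59.5
```

Call:
{"op": "play_rows", "data": {
  "rows": [
    [0.001, -0.05, 0, 0],
    [0.002, -0.1, 0, 0],
    [0.003, -0.15, 0, -0.014],
    [0.004, -0.2, 0, -0.014],
    [0.005, -0.25, 0, -0.014],
    [0.006, -0.28, 0, -0.014],
    [0.0066, -0.2897, 0, -0.014],
    [0.0066, -0.2897, 0, -0.014]
  ]
}}

```text
t: 5.2
eef_pos: [0.5737, 0.0737, 0.2397]
orientation: [3.138, -0.14, -0.002]
force: [-0.1, -1.1, -1.2]
width: 0.0155
finger_force: 59.4
```

Run:
```python
from h import *
from bench import *
s=get_state();print(s["t"],s["width"],s["finger_force"],s["force"],rel(s,[.575,.0728,.24],-5.2))
for n in("top","scene"):
    f=grab_frame(n);np.savez(f"pics/{n}2.npz",**f);cv2.imwrite(f"pics/{n}2.png",f["color"])
    for X in([.575,.0728,.091],[.5753,.0728,.168]): print(n,np.round(proj(f,X),1))
a=dict(np.load("pics/top2.npz"))["color"][150:270,200:360];b=dict(np.load("pics/scene2.npz"))["color"][90:210,270:430]
cv2.imwrite("pics/c3.png",np.hstack([cv2.resize(x,(400,300),interpolation=3) for x in(a,b)]))
```

```text
5.2 0.015494509866965135 59.42238986492157 [-0.0893672  -1.08753699 -1.19896377] (array([ 0.0014,  0.0008, -0.0003]), np.float64(0.002), 'yaw now', np.float64(-5.1), 'pos', array([0.5737, 0.0737, 0.2397]), 'tilt', np.float64(0.07))
top [277.4 200.9]
top [272.3 192.2]
scene [334.7 170.7]
scene [335.7 147.6]
```

View pics/c3.png

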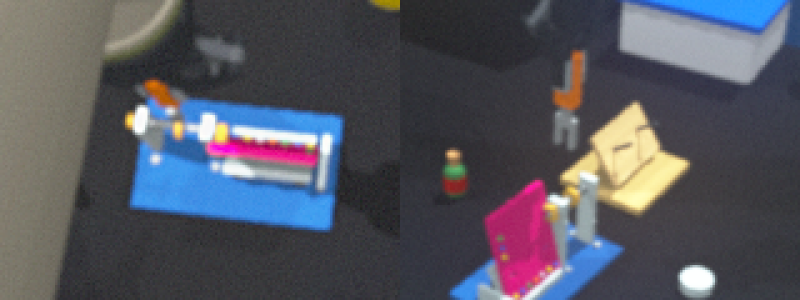

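The fork hangs above the jig. Its tine tips are at scene ~(336,148) and the rod below is at ~(335,171). I'll measure the tines against the rod by depth.

Run:
```python
from h import *
for n in("scene2","top2"):
    f=load(n);p=deproj(f).reshape(-1,3)
    q=p[(abs(p[:,0]-.575)<.03)&(abs(p[:,1]-.073)<.03)&(p[:,2]>.12)&(p[:,2]<.28)]
    print(n,len(q),"zmin",np.round(np.sort(q[:,2])[:6],4))
    for a,b in((.15,.18),(.18,.197),(.197,.212),(.222,.27)):
        r=q[(q[:,2]>a)&(q[:,2]<b)]
        if len(r)>3:print("  z",a,b,len(r),"x",np.round(np.percentile(r[:,0],[5,50,95]),4),"y",np.round(np.percentile(r[:,1],[5,50,95]),4))
    # rod points between posts and collar
    r=p[(abs(p[:,0]-.575)<.012)&(p[:,1]>.062)&(p[:,1]<.082)&(p[:,2]>.088)&(p[:,2]<.1)];print("rod",len(r),np.round(np.median(r,0),4) if len(r) else "")
    r=p[(abs(p[:,0]-.577)<.012)&(p[:,1]>.088)&(p[:,1]<.112)&(p[:,2]>.088)&(p[:,2]<.1)];print("rod2",len(r),np.round(np.median(r,0),4) if len(r) else "")
f=load("top0");p=deproj(f).reshape(-1,3)
r=p[(abs(p[:,0]-.575)<.012)&(p[:,1]>.062)&(p[:,1]<.08)&(p[:,2]>.088)&(p[:,2]<.1)];print("rod",len(r),np.round(r,4).tolist())
```

```text
scene2 369 zmin [0.1209 0.1211 0.1212 0.1219 0.1221 0.1226]
  z 0.15 0.18 27 x [0.5647 0.5809 0.5876] y [0.0665 0.0699 0.0748]
  z 0.18 0.197 39 x [0.5655 0.5819 0.5876] y [0.0654 0.0685 0.0737]
  z 0.197 0.212 40 x [0.5655 0.5774 0.5867] y [0.0664 0.0686 0.0737]
  z 0.222 0.27 187 x [0.5676 0.5835 0.5878] y [0.0507 0.0629 0.0797]
rod 7 [0.5776 0.0805 0.0947]
rod2 14 [0.5828 0.1007 0.0959]
top2 199 zmin [0.1201 0.1203 0.1203 0.1204 0.1205 0.1206]
  z 0.15 0.18 11 x [0.5617 0.5673 0.5826] y [0.0695 0.0712 0.0763]
  z 0.18 0.197 16 x [0.5619 0.5626 0.5706] y [0.0704 0.0724 0.0785]
  z 0.197 0.212 14 x [0.5622 0.5635 0.5691] y [0.0704 0.0735 0.0779]
  z 0.222 0.27 111 x [0.5619 0.5628 0.5666] y [0.054  0.0712 0.0869]
rod 19 [0.5757 0.0752 0.0942]
rod2 30 [0.5775 0.0995 0.0947]
rod 18 [[0.5843, 0.0645, 0.0991], [0.5786, 0.078, 0.093], [0.5783, 0.0755, 0.0947], [0.5763, 0.08, 0.093], [0.5761, 0.0776, 0.0941], [0.5759, 0.0753, 0.0953], [0.5756, 0.0729, 0.097], [0.5766, 0.0713, 0.093], [0.5767, 0.0691, 0.0928], [0.574, 0.0798, 0.0932], [0.574, 0.0776, 0.0935], [0.5743, 0.0756, 0.0926], [0.5742, 0.0733, 0.0934], [0.5746, 0.0713, 0.0919], [0.5745, 0.069, 0.0928], [0.5642, 0.0653, 0.0997], [0.5644, 0.0645, 0.0888], [0.5642, 0.0621, 0.0901]]
```

Call:
{"op": "play_rows", "data": {
  "rows": [
    [0.0015, 0, 0.01, 0],
    [0.0015, 0, 0.03, 0],
    [0.0015, 0, 0.05, 0],
    [0.0015, 0, 0.065, 0],
    [0.0015, 0, 0.078, 0],
    [0.0015, 0, 0.086, 0],
    [0.0015, 0, 0.091, 0],
    [0.0015, 0, 0.091, 0]
  ]
}}

```text
t: 6.3
eef_pos: [0.5758, 0.0734, 0.1491]
orientation: [3.138, -0.142, -0.0]
force: [-0.1, 0.1, -0.5]
width: 0.0152
finger_force: 59.4
```

Call:
{"op": "play_rows", "data": {
  "rows": [
    [0, -0.002, 0, 0],
    [0, -0.005, 0, 0],
    [0, -0.008, 0, 0],
    [0, -0.011, 0, 0],
    [0, -0.014, 0, 0],
    [0, -0.016, 0, 0],
    [0, -0.018, 0, 0],
    [0, -0.018, 0, 0]
  ]
}}

```text
t: 7.3
eef_pos: [0.5775, 0.0913, 0.1492]
orientation: [3.138, -0.141, 0.0]
force: [1.7, -4.0, 1.2]
width: 0.0151
finger_force: 59.7
```

```bash
cat > pk.py <<'E'
from h import *
from bench import *
def plate(tag):
    s=get_state();print(s["t"],"w",s["width"],"ff",s["finger_force"],np.round(s["force"],2),np.round(s["torque"],2),np.round(s["eef_pos"],4))
    for n in("top","scene"):
        f=grab_frame(n);np.savez(f"pics/{n}{tag}.npz",**f);cv2.imwrite(f"pics/{n}{tag}.png",f["color"])
        m=cv2.inRange(cv2.cvtColor(f["color"],cv2.COLOR_BGR2HSV),(155,110,70),(178,255,255))
        p=deproj(f)[(m>0)];p=p[(abs(p[:,0]-.56)<.1)&(p[:,2]>.015)&(p[:,2]<.2)]
        print(n,len(p),"pct",np.round(np.percentile(p,[3,50,97],axis=0),4).tolist())
if __name__=="__main__":
    import sys;plate(sys.argv[1])
E
python3 pk.py 3
```

```text
7.3 w 0.015097604413187794 ff 59.65471923351288 [ 1.75 -4.01  1.2 ] [-1.03 -0.05  0.03] [0.5775 0.0913 0.1492]
top 875 pct [[0.5121, -0.0311, 0.0279], [0.5386, 0.0108, 0.0792], [0.5757, 0.0516, 0.1081]]
scene 978 pct [[0.5174, -0.034, 0.0222], [0.5469, 0.0067, 0.0676], [0.5796, 0.0519, 0.107]]
```

Call:
{"op": "play_rows", "data": {
  "rows": [
    [0, 0.006, 0, 0],
    [0, 0.012, 0, 0],
    [0, 0.018, 0, 0],
    [0, 0.018, 0, 0],
    [0, 0.018, -0.015, 0],
    [0, 0.018, -0.04, 0],
    [0, 0.018, -0.07, 0],
    [0, 0.018, -0.091, 0]
  ]
}}

```text
t: 8.4
eef_pos: [0.5762, 0.0739, 0.2426]
orientation: [-3.138, 0.141, -0.003]
force: [0.8, 0.8, -1.4]
width: 0.0149
finger_force: 59.4
```

Call:
{"op": "play_rows", "data": {
  "rows": [
    [0, 0.03, 0, 0],
    [-0.002, 0.08, 0, 0],
    [-0.004, 0.13, 0, 0],
    [-0.006, 0.18, 0, 0.005],
    [-0.008, 0.23, 0, 0.01],
    [-0.01, 0.28, 0, 0.014],
    [-0.012, 0.33, 0, 0.014],
    [-0.0138, 0.37, 0, 0.014]
  ]
}}

```text
t: 9.4
eef_pos: [0.5285, -0.2957, 0.2414]
orientation: [3.137, -0.165, 0.002]
force: [0.2, -0.1, -1.3]
width: 0.0153
finger_force: 59.5
```

Call:
{"op": "play_rows", "data": {
  "rows": [
    [0, 0.02, 0, 0],
    [0, 0.0296, 0, 0],
    [0, 0.0296, 0, 0],
    [0, 0.0296, 0.02, 0],
    [0, 0.0296, 0.04, 0],
    [0, 0.0296, 0.065, 0],
    [0, 0.0296, 0.085, 0],
    [0, 0.0296, 0.1, 0]
  ]
}}

```text
t: 10.4
eef_pos: [0.5263, -0.3214, 0.1395]
orientation: [-3.136, 0.16, 0.001]
force: [0.1, -0.4, -0.6]
width: 0.0152
finger_force: 59.5
```

```bash
python3 pk.py 4
python3 - <<'E'
from h import *
from bench import *
print(rel(get_state(),[.5266,-.324,.076],-6))
E
```

```text
10.4 w 0.015159705372941548 ff 59.491320848464966 [ 0.05 -0.37 -0.59] [ 0.   -0.04  0.01] [ 0.5263 -0.3214  0.1395]
top 858 pct [[0.5119, -0.0311, 0.0289], [0.5384, 0.0108, 0.0788], [0.5749, 0.0515, 0.108]]
scene 982 pct [[0.5178, -0.0341, 0.0222], [0.5472, 0.0071, 0.0669], [0.5797, 0.0517, 0.1067]]
(array([0.0014, 0.0023, 0.0629]), np.float64(0.002), 'yaw now', np.float64(-5.9), 'pos', array([ 0.5255, -0.3217,  0.1389]), 'tilt', np.float64(0.15))
```

Call:
{"op": "play_rows", "data": {
  "rows": [
    [0, 0, 0.01, 0],
    [0, 0, 0.022, 0],
    [0, 0, 0.034, 0],
    [0, 0, 0.046, 0],
    [0, 0, 0.056, 0],
    [0, 0, 0.062, 0],
    [0, 0, 0.064, 0],
    [0, 0, 0.064, 0]
  ]
}}

```text
t: 11.5
eef_pos: [0.5257, -0.3234, 0.0764]
orientation: [3.137, -0.164, 0.0]
force: [-0.1, 0.7, -0.9]
width: 0.0156
finger_force: 59.4
```

Run:
```python
from h import *
from bench import *
s=get_state();print(s["force"],rel(s,[.5266,-.324,.076],-6))
# plate plane fit & loop, from frames 4
for n in("top4","scene4"):
    f=load(n);P=deproj(f);hsv=cv2.cvtColor(f["color"],cv2.COLOR_BGR2HSV)
    m=cv2.inRange(hsv,(155,110,70),(178,255,255));m=cv2.erode(m,np.ones((3,3)))
    p=P[m>0];p=p[(abs(p[:,0]-.55)<.06)&(p[:,2]>.02)&(p[:,2]<.13)]
    for _ in range(4):
        c=p.mean(0);nn=np.linalg.svd(p-c)[2][2];nn*=np.sign(nn[2]);p=p[abs((p-c)@nn)<.003]
    h=np.array([nn[0],nn[1],0]);h/=np.linalg.norm(h);yb=np.array([-h[1],h[0],0]);zb=np.cross(nn,yb)
    print(n,len(p),"c",np.round(c,4),"n",np.round(nn,3),"lean",np.degrees(np.arcsin(nn[2])),"yaw",np.degrees(np.arctan2(nn[1],nn[0])))
    m0=cv2.inRange(hsv,(155,110,70),(178,255,255));q=P[m0>0];q=q[(abs((q-c)@nn)<.004)&(np.linalg.norm(q-c,axis=1)<.09)]
    b=(q-c)@np.stack([yb,zb],1)*1000;print("  rect",cv2.minAreaRect(b.astype(np.float32)),np.round(np.percentile(b,[1,99],axis=0),1).tolist())
    a=P.reshape(-1,3);d=(a-c)@nn;bb=(a-c)@np.stack([yb,zb],1)
    k=(d>.005)&(d<.017)&(bb[:,0]>.015)&(bb[:,0]<.05)&(bb[:,1]>-.01)&(bb[:,1]<.06)
    L=np.c_[d[k],bb[k]]*1000;print("  loop pts(d,y,z)",k.sum(),np.round(np.percentile(L,[2,50,98],axis=0),1).tolist(),"world",np.round(np.median(a[k],0),4))
    # loop cap
    k2=k&(d>.011);print("  cap",k2.sum(),np.round(a[k2].mean(0),4) if k2.sum() else "", np.round(np.percentile(bb[k2]*1000,[5,50,95],axis=0),1).tolist() if k2.sum() else "")
fs=[load(n)["color"] for n in("top4","scene4")]
cv2.imwrite("pics/c4.png",np.hstack([cv2.resize(x,(400,300),interpolation=3) for x in(fs[0][180:240,250:330],fs[1][150:210,290:370])]))
```

```text
[-0.05647433  0.72705867 -0.88772479] (array([0.0009, 0.0005, 0.0004]), np.float64(0.0), 'yaw now', np.float64(-6.0), 'pos', array([ 0.5257, -0.3234,  0.0764]), 'tilt', np.float64(0.01))
top4 629 c [0.5402 0.0111 0.0767] n [ 0.809 -0.07   0.584] lean 35.73561814547396 yaw -4.956625426687351
  rect ((0.25920867919921875, -15.063774108886719), (88.66165924072266, 112.3783187866211), 0.03030625358223915) [[-43.3, -64.1], [43.0, 39.9]]
  loop pts(d,y,z) 30 [[6.4, 36.7, -5.1], [13.0, 39.9, 9.4], [14.7, 44.4, 14.4]] world [0.5484 0.0501 0.0905]
  cap 20 [0.5514 0.0508 0.0892] [[36.9, -4.8], [40.4, 7.4], [44.4, 13.7]]
scene4 714 c [0.5449 0.009  0.071 ] n [ 0.815 -0.072  0.575] lean 35.10818770871074 yaw -5.039776675332466
  rect ((1.1999549865722656, -8.684928894042969), (92.48921203613281, 110.74514770507812), 0.8187471628189087) [[-44.0, -62.6], [45.8, 45.8]]
  loop pts(d,y,z) 25 [[5.4, 36.9, -3.0], [13.4, 40.1, 11.6], [16.1, 46.7, 19.8]] world [0.5521 0.0486 0.0891]
  cap 19 [0.5538 0.0498 0.0878] [[37.4, 1.9], [41.9, 11.6], [45.3, 19.3]]
```

View pics/c4.png

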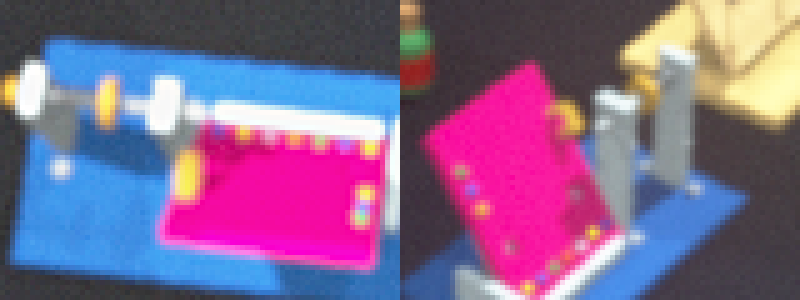

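The crops show the plate tipped onto its rest. The brass loop is at top (~(287,215)) and scene (~(404,...)), beside the near post, and the bar has sprung out again. My tool only points down, so pinching the plate would pull it upright. I'll hold it by the sides of the loop instead, which keeps its 36° lean. First I'll release the fork.

Call:
{"op": "play_rows", "data": {
  "rows": [
    [0, 0, 0, 0],
    [0, 0, 0, 0],
    [0, 0, 0, 0],
    [0, 0, -0.005, 0],
    [0, 0, -0.03, 0],
    [0, 0, -0.07, 0],
    [0, 0, -0.11, 0],
    [0, 0, -0.14, 0]
  ],
  "claw": 0.5
}}

```text
t: 12.5
eef_pos: [0.5259, -0.3235, 0.2185]
orientation: [3.137, -0.164, 0.002]
force: [0.8, -0.4, -0.5]
width: 0.0424
finger_force: 0.0
```

Call:
{"op": "play_rows", "data": {
  "rows": [
    [0, -0.03, -0.01, 0],
    [0, -0.08, -0.01, 0],
    [0, -0.13, -0.01, 0],
    [0, -0.18, -0.01, -0.017],
    [0, -0.23, -0.01, -0.017],
    [0, -0.28, -0.01, -0.017],
    [0, -0.33, -0.01, -0.017],
    [0, -0.33, -0.01, -0.017]
  ],
  "claw": 0.77
}}

```text
t: 13.5
eef_pos: [0.5603, 0.0096, 0.2265]
orientation: [-3.137, 0.126, -0.0]
force: [-1.2, -0.9, -1.0]
width: 0.0196
finger_force: 0.0
```

Run:
```python
from h import *
from bench import *
s=get_state();print(s["t"],s["width"],rel(s,[.5493,.0501,.15],-5))
f=grab_frame("scene");np.savez("pics/scene5.npz",**f);P=deproj(f)
m=cv2.inRange(cv2.cvtColor(f["color"],cv2.COLOR_BGR2HSV),(3,130,80),(16,255,255))>0
q=P[m];q=q[(abs(q[:,0]-.53)<.03)&(abs(q[:,1]+.32)<.03)];print("fork",np.round(np.percentile(q,[5,50,95],axis=0),4).tolist())
f=load("scene0");P=deproj(f)
m=cv2.inRange(cv2.cvtColor(f["color"],cv2.COLOR_BGR2HSV),(3,130,80),(16,255,255))>0
q=P[m];q=q[(abs(q[:,0]-.53)<.03)&(abs(q[:,1]+.32)<.03)];print("before",np.round(np.percentile(q,[5,50,95],axis=0),4).tolist())
```

```text
13.5 0.019576382105069276 (array([-0.0142, -0.0393,  0.0766]), np.float64(0.007), 'yaw now', np.float64(-4.6), 'pos', array([0.5603, 0.0096, 0.2265]), 'tilt', np.float64(0.1))
fork [[0.5175, -0.3326, 0.0616], [0.5365, -0.3303, 0.0871], [0.5393, -0.3195, 0.1101]]
before [[0.5187, -0.33, 0.0615], [0.538, -0.3281, 0.0876], [0.5405, -0.3159, 0.1118]]
```

Call:
{"op": "play_rows", "data": {
  "rows": [
    [-0.003, -0.01, 0, 0.003],
    [-0.008, -0.025, 0.01, 0.007],
    [-0.0142, -0.039, 0.025, 0.007],
    [-0.0142, -0.039, 0.045, 0.007],
    [-0.0142, -0.039, 0.065, 0.007],
    [-0.0142, -0.039, 0.0765, 0.007],
    [-0.0142, -0.039, 0.0765, 0.007],
    [-0.0142, -0.039, 0.0765, 0.007]
  ]
}}

```text
t: 14.55
eef_pos: [0.5495, 0.0449, 0.1502]
orientation: [-3.138, 0.148, -0.001]
force: [0.7, 0.6, 0.1]
width: 0.0198
finger_force: 0.0
```

Run:
```python
from h import *
from bench import *
s=get_state();print(s["t"],s["width"],rel(s,[.5493,.0501,.0866],-5))
fs=[]
for n in("top","scene"):
    f=grab_frame(n);np.savez(f"pics/{n}6.npz",**f);p=deproj(f).reshape(-1,3)
    q=p[(abs(p[:,0]-.549)<.03)&(abs(p[:,1]-.05)<.04)&(p[:,2]>.125)&(p[:,2]<.19)]
    print(n,len(q),np.round(np.percentile(q,[0,3,50,97,100],axis=0),4).tolist())
    for X in([.5473,.0501,.0841],s["eef_pos"]):print(np.round(proj(f,X),1))
    fs.append(f["color"])
cv2.imwrite("pics/c5.png",np.hstack([cv2.resize(x,(400,300),interpolation=3) for x in(fs[0][165:240,240:340],fs[1][120:210,280:400])]))
```

```text
14.55 0.019790117050109753 (array([-0.0007, -0.0051,  0.0636]), np.float64(-0.007), 'yaw now', np.float64(-5.4), 'pos', array([0.5495, 0.0449, 0.1502]), 'tilt', np.float64(0.03))
top 16 [[0.5374, 0.0224, 0.1568], [0.5375, 0.0225, 0.1571], [0.5391, 0.0301, 0.1644], [0.5434, 0.0357, 0.1865], [0.5441, 0.0364, 0.1886]]
[287.4 214.3]
[286.5 207.3]
scene 167 [[0.54, 0.0155, 0.1489], [0.5425, 0.0199, 0.1513], [0.556, 0.0324, 0.1713], [0.5634, 0.0583, 0.1881], [0.5645, 0.0597, 0.19]]
[322.  173.5]
[322. 155.]
```

View pics/c5.png

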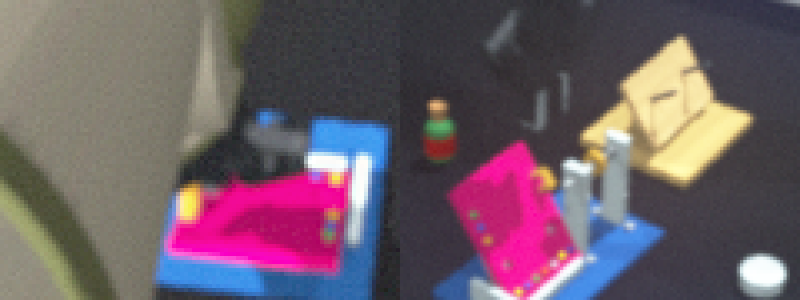

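The fingers straddle the loop's line in the scene view, with tips at crop (540,125) and (565,105), above the brass loop at (543,180). The post is just to the right.

Call:
{"op": "play_rows", "data": {
  "rows": [
    [-0.0005, -0.005, 0, -0.006],
    [-0.0005, -0.005, 0.01, -0.006],
    [-0.0005, -0.005, 0.025, -0.006],
    [-0.0005, -0.005, 0.04, -0.006],
    [-0.0005, -0.005, 0.052, -0.006],
    [-0.0005, -0.005, 0.06, -0.006],
    [-0.0005, -0.005, 0.0635, -0.006],
    [-0.0005, -0.005, 0.0635, -0.006]
  ]
}}

```text
t: 15.65
eef_pos: [0.5492, 0.05, 0.0861]
orientation: [3.138, -0.139, -0.0]
force: [0.1, -0.1, -0.7]
width: 0.0195
finger_force: 0.0
```

Run:
```python
from h import *
from bench import *
s=get_state();print(s["t"],s["width"],s["force"],s["torque"],rel(s,[.5493,.0501,.0866],-5))
f=grab_frame("scene");np.savez("pics/scene7.npz",**f);p=deproj(f).reshape(-1,3)
m=cv2.inRange(cv2.cvtColor(f["color"],cv2.COLOR_BGR2HSV),(155,110,70),(178,255,255)).ravel()>0
q=p[m];q=q[(abs(q[:,0]-.55)<.06)&(q[:,2]>.02)&(q[:,2]<.13)]
print(np.round(np.percentile(q,[3,50,97],axis=0),4).tolist())
```

```text
15.65 0.019543405691665093 [ 0.08581721 -0.08317348 -0.68553552] [ 0.01844813 -0.02313537 -0.04457626] (array([ 0.    , -0.0001, -0.0005]), np.float64(-0.001), 'yaw now', np.float64(-5.1), 'pos', array([0.5492, 0.05  , 0.0861]), 'tilt', np.float64(0.01))
[[0.5174, -0.0338, 0.0234], [0.5485, 0.0047, 0.0652], [0.5788, 0.0495, 0.1068]]
```

Call:
{"op": "play_rows", "data": {
  "rows": [
    [0.0005, 0, 0.001, 0],
    [0.0005, 0, 0.0015, 0],
    [0.0005, 0, 0.0015, 0],
    [0.0005, 0, 0.0015, 0],
    [0.0005, 0, 0.0015, 0],
    [0.0005, 0, 0.0015, 0],
    [0.0005, 0, 0.0015, 0],
    [0.0005, 0, 0.0015, 0]
  ],
  "claw": 1
}}

```text
t: 16.7
eef_pos: [0.5501, 0.0504, 0.0857]
orientation: [-3.138, 0.138, -0.002]
force: [-2.0, 1.5, 6.6]
width: 0.0046
finger_force: 58.9
```

```bash
python3 pk.py 8
```

```text
16.7 w 0.004628972138501626 ff 58.909664154052734 [-1.99  1.5   6.62] [ 0.31  0.35 -0.  ] [0.5501 0.0504 0.0857]
top 675 pct [[0.5118, -0.032, 0.0339], [0.5311, 0.0024, 0.092], [0.5688, 0.0519, 0.1095]]
scene 968 pct [[0.5177, -0.0344, 0.0222], [0.548, 0.0063, 0.0671], [0.5797, 0.0491, 0.1079]]
```

Call:
{"op": "play_rows", "data": {
  "rows": [
    [0, 0, -0.002, 0],
    [0, 0, -0.004, 0],
    [0, 0, -0.007, 0],
    [0, 0, -0.01, 0],
    [0, 0, -0.014, 0],
    [0, 0, -0.018, 0],
    [0, 0, -0.02, 0],
    [0, 0, -0.02, 0]
  ]
}}

```text
t: 17.8
eef_pos: [0.5498, 0.0499, 0.1049]
orientation: [-3.139, 0.138, -0.0]
force: [0.0, -0.3, -2.2]
width: 0.0049
finger_force: 58.8
```

```bash
cat > held.py <<'E'
from h import *
import sys
def fit(n,win=.12,c0=(.545,.01,.08),yaw=None):
    f=load(n);P=deproj(f);hsv=cv2.cvtColor(f["color"],cv2.COLOR_BGR2HSV)
    m0=cv2.inRange(hsv,(155,110,70),(178,255,255));q=P[m0>0];q=q[np.linalg.norm(q-c0,axis=1)<win]
    p=P[cv2.erode(m0,np.ones((3,3)))>0];p=p[np.linalg.norm(p-c0,axis=1)<win]
    for _ in range(6):
        c=np.median(p,0) if _==0 else p.mean(0);nn=np.linalg.svd(p-c,full_matrices=False)[2][2];nn*=np.sign(nn[2]);p=p[abs((p-c)@nn)<(.008,.005,.003,.003,.003,.003)[_]]
    h=np.array([nn[0],nn[1],0]);h/=np.linalg.norm(h);yb=np.array([-h[1],h[0],0]);zb=np.cross(nn,yb)
    q=q[abs((q-c)@nn)<.005];b=((q-c)@np.stack([yb,zb],1)*1000)
    r=cv2.minAreaRect(b.astype(np.float32))
    print(n,len(p),"c",np.round(c,4),"n",np.round(nn,3),"lean %.1f yaw %.1f"%(np.degrees(np.arcsin(nn[2])),np.degrees(np.arctan2(nn[1],nn[0]))),"rect",np.round(r[0],1),np.round(r[1],1),round(r[2],1),"pct",np.round(np.percentile(b,[1,99],axis=0),1).tolist())
    np.savez(f"pics/fit_{n}.npz",c=c,n=nn,yb=yb,zb=zb,r=np.array([*r[0],r[2]]))
    return c,nn,yb,zb,b
E
python3 pk.py 9; python3 -c "
from held import *
for n in('top4','scene4','top9','scene9'):fit(n)
fs=[load(n)['color'] for n in('top9','scene9')]
cv2.imwrite('pics/c6.png',np.hstack([cv2.resize(x,(400,300),interpolation=3) for x in(fs[0][165:240,240:340],fs[1][120:210,280:400])]))"
```

```text
17.8 w 0.004880246328110648 ff 58.75592976808548 [ 0.02 -0.34 -2.16] [0.03 0.04 0.  ] [0.5498 0.0499 0.1049]
top 698 pct [[0.5113, -0.0315, 0.0507], [0.5306, 0.0018, 0.1101], [0.5682, 0.0509, 0.1285]]
scene 1070 pct [[0.5177, -0.0346, 0.0357], [0.5494, 0.0068, 0.0819], [0.5829, 0.0504, 0.125]]
top4 630 c [0.5402 0.011  0.0767] n [ 0.809 -0.07   0.584] lean 35.7 yaw -5.0 rect [  0.3 -15. ] [ 88.7 112.4] 0.0 pct [[-43.3, -64.0], [43.0, 40.0]]
scene4 715 c [0.5449 0.0089 0.071 ] n [ 0.815 -0.072  0.576] lean 35.1 yaw -5.1 rect [ 1.3 -8.6] [ 92.5 110.7] 0.8 pct [[-44.0, -62.5], [45.8, 46.1]]
top9 492 c [0.5327 0.0061 0.1037] n [ 0.804 -0.091  0.588] lean 36.0 yaw -6.5 rect [  6.5 -25.5] [ 89.2 112.9] 1.9 pct [[-38.3, -76.5], [47.1, 30.0]]
scene9 755 c [0.547  0.0078 0.0854] n [ 0.813 -0.09   0.575] lean 35.1 yaw -6.3 rect [ 2. -7.] [ 93. 116.] 1.9 pct [[-43.7, -63.5], [47.3, 49.9]]
```

View pics/c6.png

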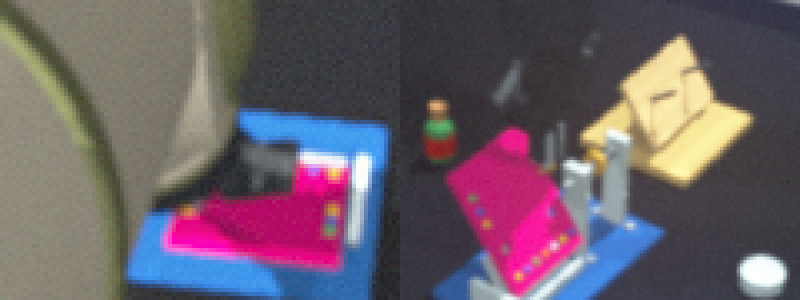

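Scene view: the plate hangs from the gripper by its loop (~(314,165) in the full picture), lean kept, with its lower edge clear of the trough. Now I'll work out the move from the holes to the pins.

```bash
cat > tgt.py <<'E'
from h import *
B={"top":(.7,-.9),"scene":(1.5,2.2)}
def holes(tag,n):
    d=np.load(f"pics/fit_{n}{tag}.npz");r=d["r"];a=np.radians(r[2] if r[2]<45 else r[2]-90)
    out=[]
    for s in(30,-30):
        v=np.array([r[0]+s*np.cos(a)+19.5*np.sin(a),r[1]+s*np.sin(a)-19.5*np.cos(a)])/1000
        out.append(d["c"]+v[0]*d["yb"]+v[1]*d["zb"]-.004*d["n"])
    return np.array(out)
def pins(n):
    d=np.load(f"pics/board{n[0].upper()}.npz");y,z=B[n]
    return np.array([d["c"]+(y+s)/1000*d["yb"]+z/1000*d["zb"]+.004*d["n"] for s in(30,-30)]),d["n"]
def need(tag,tcp,dyaw,out):
    for n in("top","scene"):
        h=holes(tag,n);p,nn=pins(n);c,s=np.cos(np.radians(dyaw)),np.sin(np.radians(dyaw));R=np.array([[c,-s,0],[s,c,0],[0,0,1]])
        h2=(h-tcp)@R.T+tcp;g=p+out*nn-h2
        print(n,"holes",np.round(h,4).tolist(),"pins",np.round(p,4).tolist(),"\n  shift L,R",np.round(g,4).tolist(),"mean",np.round(g.mean(0),4))
E
python3 - <<'E'
from tgt import *
need("9",np.array([.5498,.0499,.1049]),4,0.042)
E
```

```text
top holes [[0.5594, 0.0404, 0.0658], [0.5538, -0.0193, 0.0642]] pins [[0.5509, 0.304, 0.0602], [0.5481, 0.2441, 0.0602]] 
  shift L,R [[0.0245, 0.2613, 0.0194], [0.0231, 0.2613, 0.0211]] mean [0.0238 0.2613 0.0202]
scene holes [[0.5619, 0.039, 0.0623], [0.5564, -0.0207, 0.0606]] pins [[0.5525, 0.3025, 0.06], [0.5504, 0.2425, 0.06]] 
  shift L,R [[0.0234, 0.2614, 0.0229], [0.0226, 0.2614, 0.0246]] mean [0.023  0.2614 0.0238]
```

Call:
{"op": "play_rows", "data": {
  "rows": [
    [0, 0, -0.005, 0],
    [0, 0, -0.015, 0],
    [0, 0, -0.03, 0],
    [0, 0, -0.048, 0],
    [0, 0, -0.066, 0],
    [0, 0, -0.08, 0],
    [0, 0, -0.09, 0],
    [0, 0, -0.095, 0]
  ]
}}

```text
t: 18.9
eef_pos: [0.55, 0.05, 0.2006]
orientation: [-3.138, 0.138, -0.002]
force: [-0.1, 0.3, -1.4]
width: 0.0043
finger_force: 60.6
```

Call:
{"op": "play_rows", "data": {
  "rows": [
    [0, -0.01, 0, 0],
    [0, -0.03, 0, -0.01],
    [0, -0.06, 0, -0.02],
    [0, -0.095, 0, -0.03],
    [0, -0.13, 0, -0.04],
    [0, -0.165, 0, -0.05],
    [0, -0.2, 0, -0.06],
    [0, -0.23, 0, -0.07]
  ]
}}

```text
t: 19.9
eef_pos: [0.5692, 0.2822, 0.199]
orientation: [-3.141, 0.024, 0.002]
force: [0.1, -0.6, -0.9]
width: 0.004
finger_force: 60.6
```

Call:
{"op": "play_rows", "data": {
  "rows": [
    [0, -0.015, 0, 0],
    [0, -0.025, 0, 0],
    [0, -0.0324, 0, 0],
    [0, -0.0324, 0.01, 0],
    [0, -0.0324, 0.025, 0],
    [0, -0.0324, 0.035, 0],
    [0, -0.0324, 0.04, 0],
    [0, -0.0324, 0.04, 0]
  ]
}}

```text
t: 20.9
eef_pos: [0.5705, 0.3112, 0.1592]
orientation: [3.141, -0.029, -0.001]
force: [-0.2, 0.4, -0.4]
width: 0.0044
finger_force: 60.6
```

Run:
```python
from held import *
from tgt import *
from bench import *
s=get_state();print(s["t"],s["width"],s["finger_force"],np.round(s["force"],2),rel(s,[.5732,.3113,.127],-1))
fs=[]
for n in("top","scene"):
    f=grab_frame(n);np.savez(f"pics/{n}10.npz",**f);fit(n+"10",.13,(.575,.27,.14));fs.append(f["color"])
need("10",s["eef_pos"],0,.042)
cv2.imwrite("pics/c7.png",np.hstack([cv2.resize(x,(400,300),interpolation=3) for x in(fs[0][160:250,140:260],fs[1][85:175,310:430])]))
```

```text
20.9 0.0043967045643510585 60.6272828578949 [-0.15  0.43 -0.43] (array([ 0.0027, -0.0002,  0.0322]), np.float64(-0.001), 'yaw now', np.float64(-1.1), 'pos', array([0.5705, 0.3112, 0.1592]), 'tilt', np.float64(0.05))
top10 728 c [0.5629 0.2713 0.1487] n [ 0.813 -0.033  0.581] lean 35.5 yaw -2.3 rect [  1.2 -18.4] [ 90.5 120. ] 2.5 pct [[-44.8, -74.2], [43.2, 40.5]]
scene10 548 c [0.5734 0.2704 0.1368] n [ 0.816 -0.036  0.577] lean 35.2 yaw -2.5 rect [ 0.3 -2.9] [ 96.8 115.3] 2.3 pct [[-46.0, -58.7], [46.3, 54.4]]
top holes [[0.5822, 0.3026, 0.1166], [0.5813, 0.2426, 0.1145]] pins [[0.5509, 0.304, 0.0602], [0.5481, 0.2441, 0.0602]] 
  shift L,R [[0.0024, -0.0001, -0.0314], [0.0005, -0.0001, -0.0292]] mean [ 0.0014 -0.0001 -0.0303]
scene holes [[0.5836, 0.301, 0.1173], [0.5824, 0.2411, 0.1153]] pins [[0.5525, 0.3025, 0.06], [0.5504, 0.2425, 0.06]] 
  shift L,R [[0.0024, 0.0003, -0.032], [0.0016, 0.0003, -0.0301]] mean [ 0.002   0.0003 -0.0311]
```

View pics/c7.png

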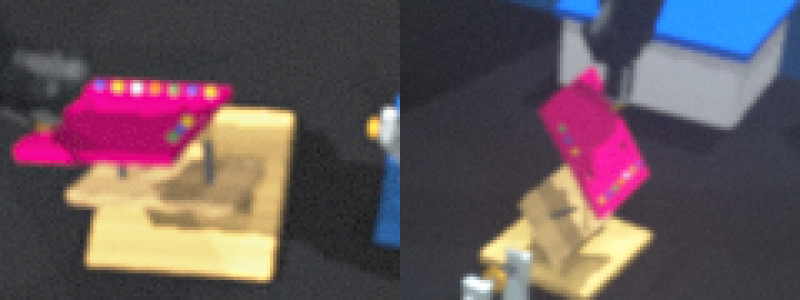

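The plate hangs above the rack in line with the board. In the top view a pin shows below it at crop (208,160). I'll go to the standoff and find the two holes directly as dark spots in the pink.

Call:
{"op": "play_rows", "data": {
  "rows": [
    [0.0017, 0, 0.003, 0],
    [0.0017, 0, 0.01, 0],
    [0.0017, 0, 0.018, 0],
    [0.0017, 0, 0.025, 0],
    [0.0017, 0, 0.029, 0],
    [0.0017, 0, 0.0307, 0],
    [0.0017, 0, 0.0307, 0],
    [0.0017, 0, 0.0307, 0]
  ]
}}

```text
t: 22.0
eef_pos: [0.5724, 0.3115, 0.1293]
orientation: [-3.141, 0.029, -0.0]
force: [0.8, -0.6, -1.2]
width: 0.0046
finger_force: 60.6
```

Run:
```python
from held import *
from tgt import *
from bench import *
s=get_state();print(s["t"],s["width"],np.round(s["force"],2),s["eef_pos"])
fs=[]
for n in("top","scene"):
    f=grab_frame(n);np.savez(f"pics/{n}11.npz",**f);fit(n+"11",.13,(.575,.27,.11));fs.append(f["color"])
need("11",s["eef_pos"],0,.042)
for n in("top","scene"):
    f=load(n+"11")
    for h in holes("11",n):print(n,"pred hole px",np.round(proj(f,h+.004*np.load(f"pics/fit_{n}11.npz")["n"]),1))
    p,nn=pins(n);print("pin tips px",[np.round(proj(f,x+.028*nn),1).tolist() for x in p])
cv2.imwrite("pics/c8.png",np.hstack([cv2.resize(x,(400,300),interpolation=3) for x in(fs[0][180:240,150:230],fs[1][105:165,330:410])]))
```

```text
22.0 0.004564068523243742 [ 0.82 -0.6  -1.18] [0.57240673 0.31149185 0.12928514]
top11 675 c [0.5647 0.2701 0.1187] n [ 0.813 -0.035  0.582] lean 35.6 yaw -2.5 rect [  2.6 -18.1] [ 91.1 117.8] 1.9 pct [[-43.4, -74.6], [44.4, 40.4]]
scene11 509 c [0.5731 0.2709 0.1091] n [ 0.821 -0.031  0.57 ] lean 34.8 yaw -2.2 rect [ 1.3 -6. ] [ 95.7 115.3] 1.7 pct [[-46.6, -63.1], [44.7, 50.9]]
top holes [[0.5842, 0.3025, 0.0866], [0.5827, 0.2426, 0.085]] pins [[0.5509, 0.304, 0.0602], [0.5481, 0.2441, 0.0602]] 
  shift L,R [[0.0004, -0.0001, -0.0014], [-0.001, -0.0001, 0.0002]] mean [-0.0003 -0.0001 -0.0006]
scene holes [[0.585, 0.3023, 0.0866], [0.5838, 0.2423, 0.0852]] pins [[0.5525, 0.3025, 0.06], [0.5504, 0.2425, 0.06]] 
  shift L,R [[0.001, -0.001, -0.0014], [0.0002, -0.001, 0.0]] mean [ 0.0006 -0.001  -0.0007]
top pred hole px [173.6 192.2]
top pred hole px [201.  193.9]
pin tips px [[174.8, 199.6], [201.5, 201.7]]
scene pred hole px [375.8 136.8]
scene pred hole px [366.6 145.7]
pin tips px [[371.6, 138.9], [362.2, 147.3]]
```

View pics/c8.png

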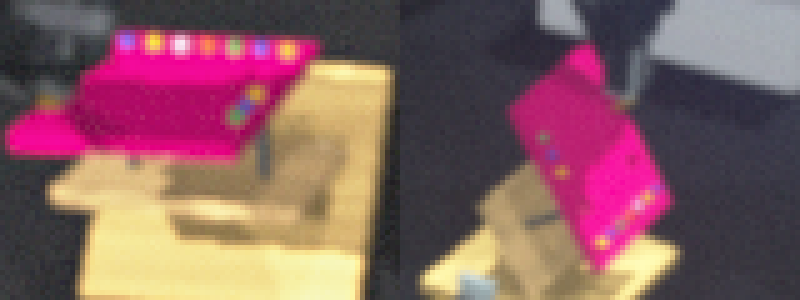

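The scene view shows a hole at about (376.6,136.6), predicted (375.8,136.8), so the alignment is good. I'll push along the pins.

Call:
{"op": "play_rows", "data": {
  "rows": [
    [-0.002, -0.0003, 0.002, 0],
    [-0.005, -0.0003, 0.0044, 0],
    [-0.008, -0.0003, 0.0066, 0],
    [-0.011, -0.0003, 0.0088, 0],
    [-0.014, -0.0003, 0.011, 0],
    [-0.017, -0.0003, 0.0132, 0],
    [-0.0209, -0.0003, 0.0161, 0],
    [-0.0209, -0.0003, 0.0161, 0]
  ]
}}

```text
t: 23.1
eef_pos: [0.5509, 0.3121, 0.1127]
orientation: [3.141, -0.028, -0.001]
force: [0.4, -0.1, -1.5]
width: 0.0044
finger_force: 60.6
```

```bash
cat > chk.py <<'E'
from held import *
from tgt import *
from bench import *
import sys
t=sys.argv[1];s=get_state();print(s["t"],s["width"],s["finger_force"],np.round(s["force"],2),np.round(s["torque"],2),np.round(s["eef_pos"],4))
for n in("top","scene"):
    f=grab_frame(n);np.savez(f"pics/{n}{t}.npz",**f)
    try: fit(n+t,.12,(.55,.27,.085))
    except Exception as e: print(n,"no fit",e)
    h=holes(t,n);p,nn=pins(n);d=np.load(f"pics/board{n[0].upper()}.npz")
    g=h-p;print("  hole-pin in board (out,y,z) mm",np.round(g@np.stack([nn,d["yb"],d["zb"]],1)*1000,1).tolist())
E
python3 chk.py 12
```

```text
23.1 0.004396690556372072 60.635614693164825 [ 0.44 -0.07 -1.46] [ 0.09  0.03 -0.01] [0.5509 0.3121 0.1127]
top12 653 c [0.5416 0.2696 0.1045] n [ 0.812 -0.039  0.582] lean 35.6 yaw -2.8 rect [  3.5 -17.8] [ 90.7 112.3] 2.0 pct [[-42.3, -69.1], [45.4, 37.7]]
  hole-pin in board (out,y,z) mm [[15.6, -0.7, 4.0], [15.6, -0.7, 1.9]]
scene12 495 c [0.5517 0.2717 0.0932] n [ 0.814 -0.033  0.579] lean 35.4 yaw -2.3 rect [-0.7 -7.4] [ 96.1 117. ] 1.4 pct [[-47.1, -63.8], [44.7, 50.1]]
  hole-pin in board (out,y,z) mm [[15.6, -1.1, 0.3], [15.3, -1.1, -1.0]]
```

Call:
{"op": "play_rows", "data": {
  "rows": [
    [-0.0015, 0, 0.001, 0],
    [-0.0035, 0, 0.0026, 0],
    [-0.0055, 0, 0.0041, 0],
    [-0.0075, 0, 0.0056, 0],
    [-0.009, 0, 0.0067, 0],
    [-0.0105, 0, 0.0078, 0],
    [-0.0118, 0, 0.0088, 0],
    [-0.0118, 0, 0.0088, 0]
  ]
}}

```text
t: 24.2
eef_pos: [0.5394, 0.3123, 0.1041]
orientation: [3.141, -0.028, -0.0]
force: [0.4, 0.0, -0.4]
width: 0.0047
finger_force: 60.6
```

```bash
python3 chk.py 13
```

```text
24.2 0.004698805984101749 60.63609391450882 [ 0.38  0.03 -0.38] [ 0.07  0.03 -0.05] [0.5394 0.3123 0.1041]
top13 643 c [0.5302 0.2705 0.0959] n [ 0.814 -0.035  0.58 ] lean 35.5 yaw -2.4 rect [  2.6 -18.5] [ 91.1 112. ] 2.0 pct [[-43.0, -70.7], [44.1, 37.3]]
  hole-pin in board (out,y,z) mm [[1.1, -1.1, 3.3], [1.3, -1.1, 1.1]]
scene13 475 c [0.5404 0.2717 0.0839] n [ 0.819 -0.035  0.573] lean 35.0 yaw -2.5 rect [-0.1 -6.8] [ 94.9 117.2] 2.7 pct [[-46.2, -63.9], [44.7, 50.9]]
  hole-pin in board (out,y,z) mm [[0.9, -0.5, 0.8], [0.4, -0.4, -1.7]]
```

Call:
{"op": "play_rows", "data": {
  "rows": [
    [0, 0, 0, 0],
    [0, 0, 0, 0],
    [0, 0, 0, 0],
    [0, 0, 0, 0],
    [0.001, 0, -0.005, 0],
    [0.002, 0, -0.015, 0],
    [0.002, 0, -0.03, 0],
    [0.002, 0, -0.05, 0]
  ],
  "claw": 0.77
}}

```text
t: 25.3
eef_pos: [0.5416, 0.3122, 0.1553]
orientation: [3.141, -0.029, -0.0]
force: [-0.9, 0.6, 0.6]
width: 0.0197
finger_force: 0.0
```

```bash
python3 chk.py 14;python3 - <<'E'
from tgt import *
from bench import *
s=get_state()
for n in("top","scene"):
    h=holes("14",n);d=np.load(f"pics/fit_{n}14.npz");X=h.mean(0)+.004*d["n"]+.02*d["zb"];print("face centre 20 above holes",np.round(X,4),rel(s,X+.03*d["n"],-1))
E
```

```text
25.3 0.019712943746184427 0.0 [-0.86  0.63  0.59] [ 0.03 -0.05  0.03] [0.5416 0.3122 0.1553]
top14 719 c [0.5318 0.2733 0.091 ] n [ 0.796 -0.035  0.605] lean 37.2 yaw -2.5 rect [  1.2 -17.1] [114.1  90.7] 90.0 pct [[-43.5, -69.1], [45.2, 39.6]]
  hole-pin in board (out,y,z) mm [[0.5, -0.4, -1.4], [0.7, -0.4, -1.4]]
scene14 491 c [0.5402 0.273  0.0819] n [ 0.796 -0.039  0.604] lean 37.1 yaw -2.8 rect [-0.6 -6.3] [116.7  97.2] 88.5 pct [[-46.4, -63.4], [45.1, 50.6]]
  hole-pin in board (out,y,z) mm [[0.6, -1.2, -2.6], [-0.1, -1.1, -0.5]]
face centre 20 above holes [0.5418 0.274  0.0778] (array([0.0234, 0.0397, 0.0612]), np.float64(-0.001), 'yaw now', np.float64(-1.1), 'pos', array([0.5428, 0.3129, 0.1571]), 'tilt', np.float64(0.25))
face centre 20 above holes [0.5436 0.2717 0.0773] (array([0.0253, 0.0421, 0.0617]), np.float64(-0.001), 'yaw now', np.float64(-1.1), 'pos', array([0.5428, 0.3129, 0.1571]), 'tilt', np.float64(0.25))
```

Call:
{"op": "play_rows", "data": {
  "rows": [
    [0.01, 0.008, 0, 0],
    [0.022, 0.02, 0, 0],
    [0.033, 0.032, 0, 0],
    [0.033, 0.0394, 0.005, 0],
    [0.033, 0.0394, 0.02, 0],
    [0.033, 0.0394, 0.04, 0],
    [0.033, 0.0394, 0.0555, 0],
    [0.033, 0.0394, 0.0625, 0]
  ],
  "claw": 1
}}

```text
t: 26.4
eef_pos: [0.573, 0.2724, 0.0901]
orientation: [3.141, -0.027, -0.003]
force: [0.5, -0.6, -1.1]
width: -0.0004
finger_force: 0.0
```

Call:
{"op": "play_rows", "data": {
  "rows": [
    [-0.004, 0, 0.003, 0],
    [-0.008, 0, 0.006, 0],
    [-0.012, 0, 0.009, 0],
    [-0.015, 0, 0.0113, 0],
    [-0.0175, 0, 0.0132, 0],
    [-0.019, 0, 0.0143, 0],
    [-0.02, 0, 0.0151, 0],
    [-0.02, 0, 0.0151, 0]
  ]
}}

```text
t: 27.4
eef_pos: [0.5538, 0.2727, 0.0765]
orientation: [3.141, -0.028, -0.0]
force: [0.8, -0.3, -0.1]
width: 0.0002
finger_force: 0.0
```

Almost at contact; I'll press a few millimetres more and watch the force.

Call:
{"op": "play_rows", "data": {
  "rows": [
    [-0.0005, 0, 0.0004, 0],
    [-0.001, 0, 0.0008, 0],
    [-0.0015, 0, 0.0011, 0],
    [-0.002, 0, 0.0015, 0],
    [-0.0025, 0, 0.0019, 0],
    [-0.003, 0, 0.0022, 0],
    [-0.003, 0, 0.0022, 0],
    [-0.003, 0, 0.0022, 0]
  ]
}}

```text
t: 28.4
eef_pos: [0.5523, 0.2727, 0.0751]
orientation: [-3.141, 0.03, -0.004]
force: [3.7, -2.0, 5.3]
width: -0.0002
finger_force: 3.1
```

Call:
{"op": "play_rows", "data": {
  "rows": [
    [-0.0005, 0, 0.0004, 0],
    [-0.001, 0, 0.0008, 0],
    [-0.0015, 0, 0.0011, 0],
    [-0.0015, 0, 0.0011, 0],
    [-0.0015, 0, 0.0011, 0],
    [0, 0, 0, 0],
    [0.004, 0, -0.003, 0],
    [0.012, 0, -0.009, 0]
  ]
}}

```text
t: 29.4
eef_pos: [0.5621, 0.2725, 0.083]
orientation: [3.141, -0.027, -0.003]
force: [-0.7, -0.1, -0.1]
width: -0.0001
finger_force: 0.0
```

Call:
{"op": "play_rows", "data": {
  "rows": [
    [0.008, 0, -0.006, 0],
    [0.02, 0, -0.02, 0],
    [0.03, 0, -0.045, 0],
    [0.03, 0, -0.08, 0],
    [0.03, 0, -0.12, 0],
    [0.03, 0.04, -0.15, 0],
    [0.03, 0.09, -0.15, 0],
    [0.03, 0.14, -0.15, 0]
  ]
}}

```text
t: 30.4
eef_pos: [0.5906, 0.1306, 0.2343]
orientation: [-3.141, 0.028, -0.002]
force: [0.6, -0.8, -0.6]
width: -0.0003
finger_force: 0.0
```

```bash
python3 chk.py 15
python3 - <<'E'
from h import *
a,b=load("top15")["color"],load("scene15")["color"]
cv2.imwrite("pics/c9.png",np.hstack([cv2.resize(a[110:330,150:500],(400,300),interpolation=3),cv2.resize(b[100:310,190:440],(400,300),interpolation=3)]))
E
```

```text
30.4 -0.00029196625123498643 0.0 [ 0.63 -0.84 -0.58] [ 0.01 -0.05  0.05] [0.5906 0.1306 0.2343]
top15 720 c [0.5316 0.273  0.0913] n [ 0.803 -0.038  0.595] lean 36.5 yaw -2.7 rect [  1.7 -15.5] [ 90.5 113.2] 0.1 pct [[-43.0, -69.1], [45.2, 39.4]]
  hole-pin in board (out,y,z) mm [[0.2, -0.2, 0.5], [0.2, -0.2, 0.4]]
scene15 499 c [0.5397 0.2729 0.0823] n [ 0.804 -0.034  0.594] lean 36.4 yaw -2.4 rect [-0.2 -7.5] [115.7  94.6] 89.5 pct [[-46.7, -63.7], [45.9, 49.6]]
  hole-pin in board (out,y,z) mm [[-0.0, -0.5, -2.5], [-0.4, -0.5, -1.7]]
```

View pics/c9.png

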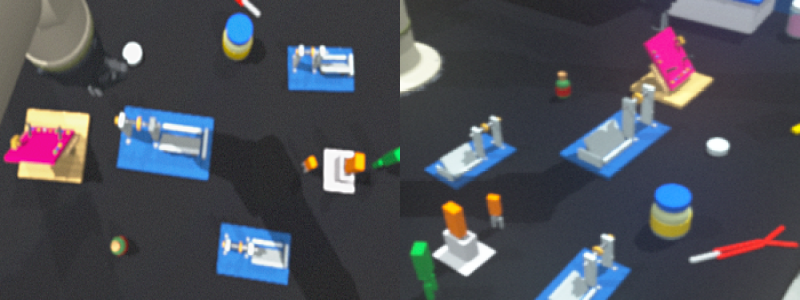

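The plate is flush on the rack with its loop outwards, the fork is back in its pot, and the jar, tealight and vial have not moved.

```bash
python3 -c "
from bench import *
print(hand_in())"
```

```text
the job is handed in; nothing more can be done
None
```

The job is done and handed in after 30 s: the plate was freed with the fork and hangs on both pins against the board with its loop outwards, the bar has sprung out again, and the fork is back in its pot.

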